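# Raise the extraction cabinet's window to its mark and start the fan

### The job

Get the extraction cabinet ready for work: push its sliding window up from beneath the lip along its lower edge, until the lip's upper face is level with the fin of the black marker clip on the side rail. Leave the window there and then press the round push button on its control box to start the fan. Use only touch: do not pinch the lip, do not shift the clip, and leave the bottles, jar, tape, cup and brush as they stand.

Things in the scene. Friction and masses are not known exactly. Their poses are not given: they have to be found in the camera images.
- cabinet: Bench-top extraction cabinet, fixed, 380 mm wide (its y), 370 mm deep (its x), 362 mm tall (400 with the round fan outlet on top): steel plinth 80 mm tall whose front face lies at x = -190 mm, white sides, clear back, and a front that slopes back at 40 degrees from vertical. Origin: centre of the underside; its x points into the cabinet, away from the operator; z up.
- window (a joint): Travel of the sliding window along the slope in m: 0 = shut, 0.175 = top stop; grows as it goes up. The window moves 0.643 forward (cabinet x) and 0.766 up for each unit of travel. It is counterweighted: it stays wherever it is left, and slides against a constant friction of about 3 N plus light damping (8 N per m/s). Moving mass about 0.8 kg.
- marker (a joint): Position of the marker clip along the slope in m, on the same scale as the window's travel: the lip is level with the fin when both values are equal.
- lip_edge (a point): Middle of the upper front edge of the window's lip (the edge nearest the operator); moves with the window. Axes: z along the slope in the direction of opening, y along the lip, to cabinet y, x from this edge into the lip towards the pane (level with the lip's upper face, so it dips 40 degrees below horizontal into the cabinet).
- lip_under (a point): Middle of the lip's lower front edge, 12 mm below lip_edge along its z; same axes. The lip is a flat steel ledge 290 mm long (y), 12 mm thick (z), standing 46 mm out from the pane (x), open beneath. With the window shut this edge is 108 mm above the table and 41 mm in front of the plinth's face. Fingers pressing on the lip's top and on its underside or front at once are pinching.
- mark (a point): Point fixed to the marker clip, at the level of the middle of the fin, on the cabinet's middle line; it coincides with lip_edge when the lip is level with the fin. Same axes as lip_edge.
- mark_tip (a point): Tip of the marker clip's thin black fin (4 mm thick, 14 mm wide), beside the end of the lip, on the rail at the cabinet's +y side. The clip is stiff but can be shifted by a push above 20 N.
- control: Fan control box, fixed: grey, 110 x 85 x 55 mm, with a round steel push button on top. Origin: centre of its underside. It stands on one side of the cabinet, a power supply of the same size with a bar knob on top on the other.
- fan_top (a point): Centre of the top face of the fan's push button, 34 mm across, pressed straight down.
- fan (a joint): Travel of the push button in m: 0 = up, 0.006 = fully down (about 5 N); it springs back.
- amber_bottle: Bystander: amber bottle with black cap, 60 mm across, 160 mm tall; loose, not to be moved. Origin: underside.
- white_bottle: Bystander: plain white bottle, 68 mm across, 190 mm tall; loose, not to be moved. Origin: underside.
- ink_jar: Bystander: small glass jar with black lid, 44 mm across, 45 mm tall; loose, not to be moved. Origin: underside.
- tape_roll: Bystander: roll of paper tape lying flat, 64 mm across, 24 mm tall; loose, not to be moved. Origin: underside.
- steel_cup: Bystander: open steel cup, 70 mm across, 70 mm tall; loose, not to be moved. Origin: underside.
- brush: Bystander: brush lying flat; loose, not to be moved. Origin: underside.
Things that resemble listed ones, but are neither listed nor needed, are in the scene too. Leave any purple or turquoise look-alike of the control alone.

How it is judged:
By the outcome, as a careful person would: the job done as asked, in the order asked, and still so for the second after the job is handed in, with the robot touching nothing.
It also fails if it takes over 45 s, if anything falls off the work surface, if the arm or the gripper's body presses on something with over 40 N, if the wrist force passes 120 N, or if a joint passes its speed limit or range.

### The arm

A 6-joint arm with a two-finger parallel gripper is mounted at the origin on the work surface. World frame = base frame: x ahead of the robot, y to its left, z up, the work surface at z = 0. Lengths are in mm, angles in rad, forces in N, time in s.
With the tool pointing down it reaches from about 350 to 875 mm from the base axis. Payload 4.2 kg.
Tool frame: the origin (TCP) lies at the very end of the fingers, on their centre line; the grasp point (between the pads) lies 19 mm behind it; z points along the fingers, y is the line along which they close (so a half turn about z gives the same grasp; the last joint's range is limited). The gripper opens to 85 mm and grips with 20 to 120 N. Pads are 22 mm wide; open, the fingers measure 114 mm over their backs; the gripper's body (76 mm by 85 mm) begins 54 mm behind the grasp point. The pads swing forward as they close: fully open they stand 13 mm farther back than shut.
Start: joints at [-1.016, 0.385, 0.008, 0, -1.194, -0.259], TCP at [182.207, -597.829, 231.312] pointing down, gripper open.
Joint ranges: [-3.14, 3.14], [-1.21, 2.06], [-1.07, 1.41], [-3.16, 2.05], [-2.99, -0.16], [-3.1, 3.1]. Speed limits (rad/s): [2.79, 2.79, 3.14, 3.14, 3.14, 3.14].

### API

Orientations are given as a unit quaternion [x, y, z, w].
In Python, from bench import arm gives the robot as it stands. The module is installed in compiled form; this text tells all that it offers.
- The arm moves only by the tool drive_tool, never from a script. Its argument "targets" is a list of rows, each a list of 5 numbers: the closure, from -1 (fully open) to 1 (shut), then the shift along the tool's x, y, z in mm, then the turn about the tool's z in degrees. In form: [[grip, tx, ty, tz, roll], ...]. A call has 1 to 12 rows; each row is the pose to reach, as a shift and turn from the pose commanded when the call began, along the tool's axes at that moment; what a row does not reach only later rows make up. A row lasts 1/10 s, in which the tool goes at most 50 mm and 8.59 degrees, less where a joint would pass 70% of its speed; a pose out of reach is approached as far as the arm can. A call with a gripper value outside its range is refused whole. The fingers move at their own pace and stop on an object; the grip force is fixed at half the most. Time passes only in rows, so rows that repeat a pose let the fingers close. It gives the time, the measured TCP pose, the force, the opening and the grip force at its end, in the units of the state.
- arm.read_state(): the state, without advancing time (a new reading comes with each control period).
- arm.get_image(name): name is "side" or "top" or "wrist"; returns the picture (480x640x3 uint8, blue, green, red); there is no depth.
- arm.camera_params(name): a dict with "fov_y" (degrees; the focal length in pixels is half the picture's height over the tangent of half this angle, whatever the lens; pixels are square), "cx", "cy" (the principal point, pixels), "rvec" (rotation vector, rad) and "tvec" (3), from world to camera coordinates, as OpenCV has them; the wrist camera has in their place "tool_from_camera" (4x4, takes a point from camera to tool coordinates, whose origin is the TCP and whose axes are the flange's). Camera axes: x right, y down, z forward; pixel columns grow to the right and rows downward; lengths in mm; the calibration is good to about 2 mm. A picture is of the moment at which its call begins: read the wrist's pose just before it. camera_params takes no time and is no camera call.
- arm.job_done(): hands the job in; it is judged then, once.
The state is a dict: "clock": time; "joints": joint angles; "joint_vel": joint speeds; "joint_efforts": joint torques, N m; "position": TCP position; "ee_rot": TCP orientation; "contact_force": force on the tool from outside, world axes, zero at the start; "wrist_torque": the same for the moment, N m; "gripper_width": finger opening in mm; "grasp_force": force on a finger pad.
Only numpy, scipy, OpenCV 4.12 (cv2) and the standard library are available. Lean on these libraries where they do the work, as an engineer would, in place of code of your own. Each camera call takes 0.05 s, during which the arm holds its last target. There are 200 camera calls.

## Working session

There is one attempt and no reset: what is moved stays moved. The work goes in short steps, Python scripts to look and compute and a tool call to move; the robot and the scene stay as the last step left them, time stands still between calls to the robot, and variables do not carry over. Pictures are saved under pics/ and viewed, at most 10 in all, crops included, and the job is handed in when it is done.

Besides the shell and the picture viewer there is one more tool, called after ">>>" as name(argument=value, ...) on one line, values as JSON. drive_tool: Moves the arm, as the interface text tells. Its arguments: {"type":"object","properties":{"targets":{"type":"array","items":{"type":"array","items":{"type":"number"}}}},"required":["targets"]}

```bash
mkdir -p pics
python3 - <<'E'
from bench import arm
import cv2
for n in("side","top"):
    cv2.imwrite(f"pics/{n}0.png",arm.get_image(n)); print(n,arm.camera_params(n))
print(arm.camera_params("wrist")); s=arm.read_state(); print(s)
E
```

```text
side {'fov_y': 49.72056015458704, 'cx': 321.034787765495, 'cy': 244.63208652699274, 'rvec': array([ 0.22709444, -2.85076978,  1.16968008]), 'tvec': array([ 515.33143754,   78.95972859, 1332.62709376])}
top {'fov_y': 45.44538002284169, 'cx': 322.86842690348436, 'cy': 247.48174839272644, 'rvec': array([ 2.12658566, -2.16254981,  0.16059106]), 'tvec': array([  63.61046474,  540.03694889, 1633.69803981])}
{'fov_y': 67.65390604891648, 'cx': 321.06357223140543, 'cy': 242.5075092243123, 'tool_from_camera': array([[ 3.19969059e-04, -9.45063405e-01, -3.26886919e-01,
         8.39282211e+01],
       [ 9.99999938e-01,  3.51480498e-04, -3.73288656e-05,
        -1.21895878e+00],
       [ 1.50172522e-04, -3.26886887e-01,  9.45063459e-01,
        -1.42738237e+02],
       [ 0.00000000e+00,  0.00000000e+00,  0.00000000e+00,
         1.00000000e+00]])}
{'clock': 0.1, 'joints': array([-1.01639543e+00,  3.85502855e-01,  6.74396015e-03, -3.93237047e-04,
       -1.19402869e+00, -2.58629114e-01]), 'joint_vel': array([-4.62554705e-06, -1.36999051e-03,  3.32899518e-03,  1.01457850e-03,
        1.12372403e-03, -6.58781379e-04]), 'joint_efforts': array([ 9.33702609e-05, -3.93319845e+01,  1.88929939e+01,  4.19788465e+00,
       -2.58072643e-03,  6.50885084e-06]), 'position': array([ 182.03900331, -597.34664831,  230.31593127]), 'ee_rot': array([-1.47275625e-01,  9.89094973e-01,  9.86750861e-04, -2.25819892e-04]), 'contact_force': array([-0.30013478,  0.20781538,  0.46707334]), 'wrist_torque': array([-0.03010105,  0.03344889, -0.02684985]), 'grasp_force': 0.0, 'gripper_width': 84.77748524817488}
```

View pics/side0.png

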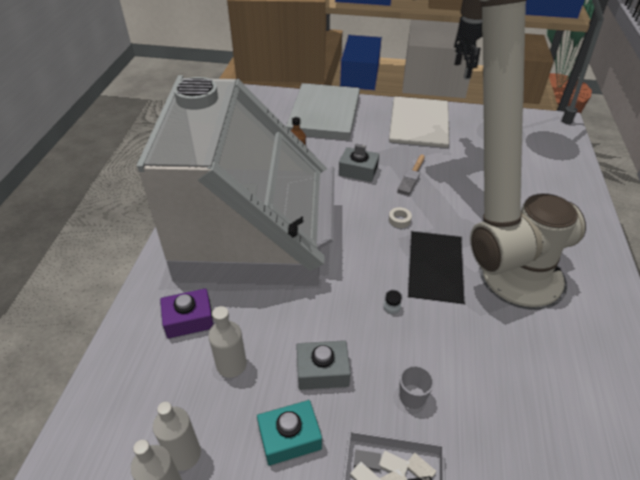

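View pics/top0.png

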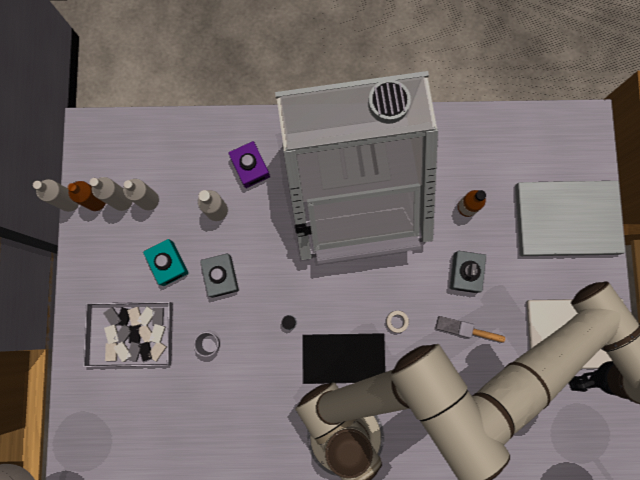

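The side view shows the cabinet, with the black clip near (295,227). The top view shows the clip at (302,230) and the lip along roughly (313,268)–(420,245).

Candidates for the control (top-view pixels):
- Purple box (248,165): look-alike.
- Turquoise box (165,262): look-alike.
- Grey box with a round button (219,275), side view (323,365): fits the description.
- Grey box with a bar knob (468,272): the power supply.

I'll confirm with one enlarged crop.

Run:
```python
import cv2,numpy as np
t=cv2.imread("pics/top0.png");s=cv2.imread("pics/side0.png")
r=lambda i,x,y,w,h,k:cv2.resize(i[y:y+h,x:x+w],None,fx=k,fy=k,interpolation=cv2.INTER_CUBIC)
a=r(t,290,200,160,80,5)                      # 800x400
b=np.hstack([r(t,190,245,60,60,10/3),r(t,440,245,60,60,10/3),r(s,280,200,70,70,200/70),r(s,290,335,70,70,200/70)])
cv2.imwrite("pics/crop1.png",np.vstack([a,b]))
```

```text
(no output)
```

View pics/crop1.png

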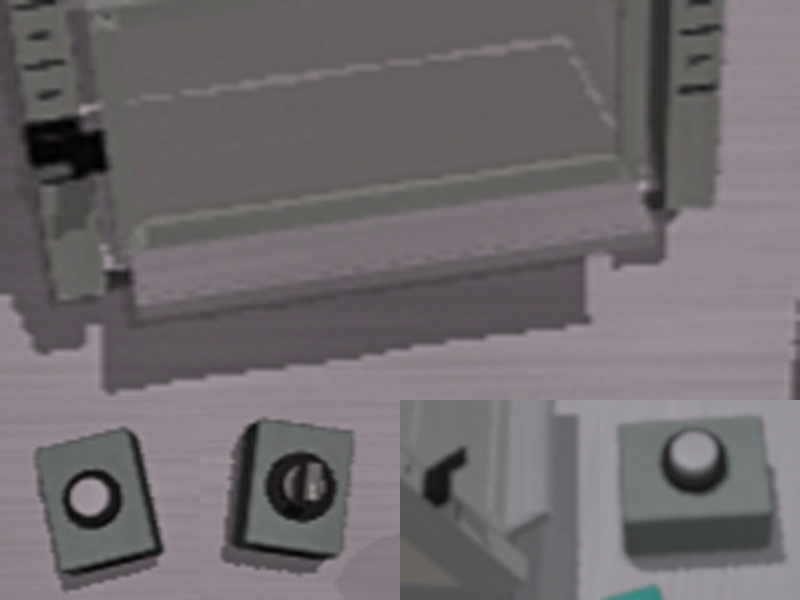

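The crop confirms the grey box with the round button: top (217.6,274), side (322.5,352). Its twin has a bar knob. The lip's front edge runs from top (317,261) to (421,247), the +y front corner is at side (332,240), and the fin tip is at top (310,230) and side (303,218).

```bash
cat > h.py <<'E'
import numpy as np,cv2
from bench import arm
from scipy.spatial.transform import Rotation as R
def ray(n,uv,st=None):
    p=arm.camera_params(n); f=240/np.tan(np.radians(p["fov_y"]/2))
    d=np.array([(uv[0]-p["cx"])/f,(uv[1]-p["cy"])/f,1])
    if n=="wrist":
        T=p["tool_from_camera"]; Q=R.from_quat(st["ee_rot"]).as_matrix()
        return np.array(st["position"])+Q@T[:3,3],Q@T[:3,:3]@d
    M=cv2.Rodrigues(p["rvec"])[0]; return -M.T@np.ravel(p["tvec"]),M.T@d
def plane(n,uv,z,st=None):
    o,d=ray(n,uv,st); return o+d*(z-o[2])/d[2]
def tri(*rs):
    A=0;b=0
    for o,d in rs:
        d=d/np.linalg.norm(d);P=np.eye(3)-np.outer(d,d);A=A+P;b=b+P@o
    X=np.linalg.solve(A,b)
    return X,[np.linalg.norm(np.cross(X-o,d/np.linalg.norm(d))) for o,d in rs]
E
python3 - <<'E'
from h import *
np.set_printoptions(precision=1,suppress=True)
t=lambda a,b:print(*tri(ray("top",a),ray("side",b)))
t((317,261),(331.8,240.3)); t((310,230.4),(302.8,218.2)); t((217.6,274),(322.5,352.5))
a=plane("top",(317,261),117);b=plane("top",(421,247),117);print(a,b,np.linalg.norm(a-b),np.degrees(np.arctan2(*(a-b)[:2])))
E
```

```text
[488.3  71.6 119.4] [np.float64(3.242234558915188), np.float64(3.242234558915344)]
[557.8  88.1 196.9] [np.float64(6.118679580530696), np.float64(6.118679580530671)]
[464.2 355.6  70.7] [np.float64(0.9440151045402827), np.float64(0.9440151045403252)]
[491.9  71.6 117. ] [ 526.3 -218.6  117. ] 292.281974893441 -6.764029438714527
```

The lip measures 292 mm (290 given) and stands at the shut height of 117, the cabinet yaw is about 6.8° and the fin is about 105 mm up the slope. Moving to just in front of the lip with the fingers shut.

>>> drive_tool(targets=[[1, -15, 20, 0, 1], [1, -45, 57, 0, 2], [1, -75, 95, 0, 3], [1, -105, 133, 0, 4], [1, -135, 171, 0, 5], [1, -165, 209, 0, 6], [1, -195, 247, 0, 7], [1, -225, 285, 0, 8], [1, -255, 323, 0, 9], [1, -285, 361, 0, 10], [1, -315, 399, 0, 10], [1, -340, 431, 0, 10]])

```text
clock: 1.3
position: [381.9, -84.2, 231.4]
ee_rot: [-0.061, 0.998, 0.0, 0.0]
contact_force: [1.3, 0.2, 0.3]
gripper_width: 0.1
grasp_force: 0.0
```

>>> drive_tool(targets=[[1, -20, 25, 0, 0], [1, -28, 39, 0, 0], [1, -28, 39, 0, 0], [1, -28, 39, 0, 0]])

```text
clock: 1.7
position: [404.4, -44.3, 231.0]
ee_rot: [-0.061, 0.998, -0.0, -0.001]
contact_force: [1.0, 0.6, 0.0]
gripper_width: 0.0
grasp_force: 0.0
```

Run:
```python
from h import *
np.set_printoptions(precision=3,suppress=True)
s=arm.read_state(); cv2.imwrite("pics/w1.png",arm.get_image("wrist"))
print(s["clock"],s["position"],R.from_quat(s["ee_rot"]).as_matrix(),s["contact_force"],s["gripper_width"])
```

```text
1.7 [404.419 -44.347 230.953] [[-0.993 -0.122 -0.001]
 [-0.122  0.993 -0.   ]
 [ 0.001 -0.    -1.   ]] [1.006 0.578 0.001] 0.04833767322760917
```

View pics/w1.png

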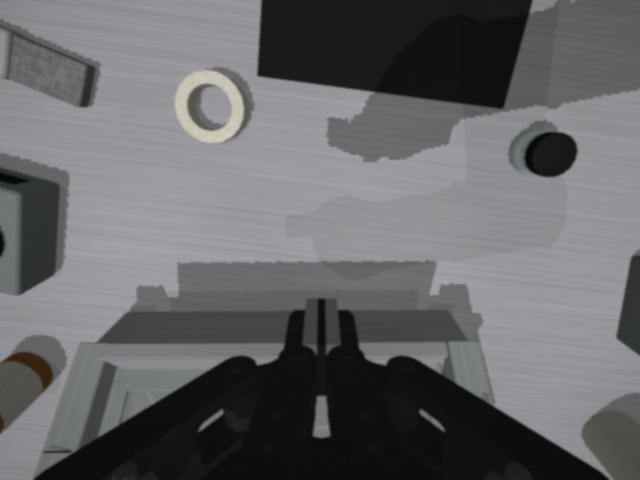

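The wrist view shows the lip's front edge along row 311, from column 140 to 447, with the fingers in front of it.

Run:
```python
from h import *
np.set_printoptions(precision=1,suppress=True)
s=arm.read_state(); I=cv2.imread("pics/w1.png",0)
for c in(200,400):print(I[295:350,c])
a=plane("wrist",(140,311),117,s);b=plane("wrist",(447,311),117,s);Q=R.from_quat(s["ee_rot"]).as_matrix()
print(a,b,np.linalg.norm(a-b),(a-s["position"])@Q,(b-s["position"])@Q)
```

```text
[ 96  96  97  97  98  98  96  96  93  92  93  95  95  95  95  90  80  71
  69  68  68  68  69  69  70  69  68  69  70  69  69  69  68  67  68  69
  69  68  68  68  68  68  70  69  70  70  70  74  92 110 119 120 120 120
 120]
[ 99  97  96  96  97  98  98  98  98  98  97  96  97  97  92  81  72  69
  69  68  68  69  68  69  69  69  69  68  68  68  67  67  68  68  68  68
  67  67  67  67  67  68  67  67  68  69  78  95 113 118 119 119 119 120
 120]
[ 485.6 -184.1  117. ] [455.4  63.4 117. ] 249.34436177303277 [ -64.  -148.2  114. ] [-63.9 101.2 114. ]
```

Row 311 at lip height gives 249 mm, so it is not the lip. I'll test the plinth hypothesis: bottom edge at row 311, z = 0.

Run:
```python
from h import *
np.set_printoptions(precision=1,suppress=True)
s=arm.read_state();Q=R.from_quat(s["ee_rot"]).as_matrix()
def f(l,r,v,z):
    a=plane("wrist",(l,v),z,s);b=plane("wrist",(r,v),z,s);print(v,z,np.linalg.norm(a-b),a,b,(a-s["position"])@Q)
f(140,447,311,0);f(100,478,343,80);f(85,447,343,117);f(100,478,343,0);f(60,490,343,80)
I=cv2.imread("pics/w1.png");cv2.imwrite("pics/w1c.png",cv2.convertScaleAbs(cv2.resize(I[250:480],(800,288),interpolation=2),alpha=1.8))
```

```text
311 0 362.9310540290237 [ 560.4 -242.6    0. ] [516.4 117.7   0. ] [-131.3 -215.2  230.9]
343 80 363.2252037558653 [ 549.2 -242.3   80. ] [505.1 118.3  80. ] [-120.1 -213.6  150.9]
343 117 304.06656092640156 [ 522.1 -231.3  117. ] [485.2  70.5 117. ] [ -94.5 -199.4  113.9]
343 0 462.1167473415829 [ 611.2 -293.     0. ] [555.2 165.7   0. ] [-175.7 -271.4  230.9]
343 80 413.2070398475652 [ 553.9 -280.4   80. ] [503.7 129.7  80. ] [-120.2 -252.   150.9]
```

View pics/w1c.png

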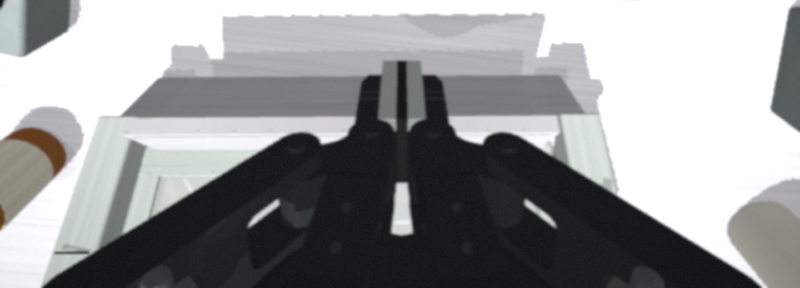

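Row 343 is the lip edge: columns 100–447 at z = 117 give 291 mm, as they should. It lies about 94 mm ahead of the TCP. Lowering beneath its level and approaching.

>>> drive_tool(targets=[[1, 0, 0, 30, 0], [1, 0, 0, 65, 0], [1, -10, 0, 100, 0], [1, -30, 0, 130, 0], [1, -50, 0, 143, 0], [1, -60, 0, 143, 0], [1, -64, 0, 143, 0], [1, -68, 0, 143, 0], [1, -70, 0, 143, 0], [1, -70, 0, 143, 0]])

```text
clock: 2.75
position: [474.5, -35.9, 89.2]
ee_rot: [-0.061, 0.998, 0.0, 0.001]
contact_force: [-0.3, -0.4, 0.2]
gripper_width: 0.1
grasp_force: 0.0
```

>>> drive_tool(targets=[[1, -2, 0, 0, 0], [1, -4, 0, 0, 0], [1, -6, 0, 0, 0], [1, -8, 0, 0, 0], [1, -8, 0, 0, 0]])

```text
clock: 3.25
position: [482.6, -34.8, 88.3]
ee_rot: [-0.061, 0.998, -0.0, 0.0]
contact_force: [0.1, 0.3, -0.0]
gripper_width: -0.0
grasp_force: 0.0
```

>>> drive_tool(targets=[[1, -2, 0, 0, 0], [1, -4, 0, 0, 0], [1, -6, 0, 0, 0], [1, -8, 0, 0, 0], [1, -8, 0, 0, 0]])

```text
clock: 3.75
position: [486.7, -34.6, 87.7]
ee_rot: [-0.06, 0.998, -0.0, -0.004]
contact_force: [-8.4, 1.6, 5.2]
gripper_width: 0.2
grasp_force: 3.9
```

Contact. Now pushing along the slope, about 60 mm first.

>>> drive_tool(targets=[[1, -3, 0, -4, 0], [1, -6, 0, -8, 0], [1, -10, 0, -12, 0], [1, -14, 0, -17, 0], [1, -18, 0, -22, 0], [1, -22, 0, -27, 0], [1, -26, 0, -32, 0], [1, -30, 0, -36, 0], [1, -34, 0, -40, 0], [1, -37, 0, -44, 0], [1, -39, 0, -46, 0], [1, -39, 0, -46, 0]])

```text
clock: 4.95
position: [524.9, -29.7, 133.6]
ee_rot: [-0.06, 0.998, -0.0, -0.005]
contact_force: [-8.8, 1.3, 6.3]
gripper_width: -0.1
grasp_force: 4.6
```

Run:
```python
from h import *
np.set_printoptions(precision=1,suppress=True)
s=arm.read_state(); w=arm.get_image("wrist");cv2.imwrite("pics/w2.png",w)
sd=arm.get_image("side");cv2.imwrite("pics/s2.png",sd)
print(s["position"],s["contact_force"])
r=lambda i,x,y,W,h,k:cv2.resize(i[y:y+h,x:x+W],None,fx=k,fy=k,interpolation=2)
cv2.imwrite("pics/c2.png",np.vstack([r(w,400,330,240,90,800/240),r(sd,265,190,100,37,8)]))
```

```text
[524.9 -29.7 133.6] [-8.8  1.3  6.3]
```

View pics/w2.png

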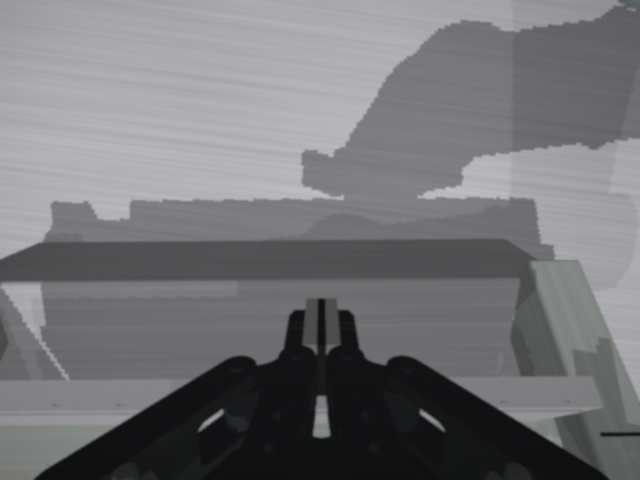

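View pics/c2.png

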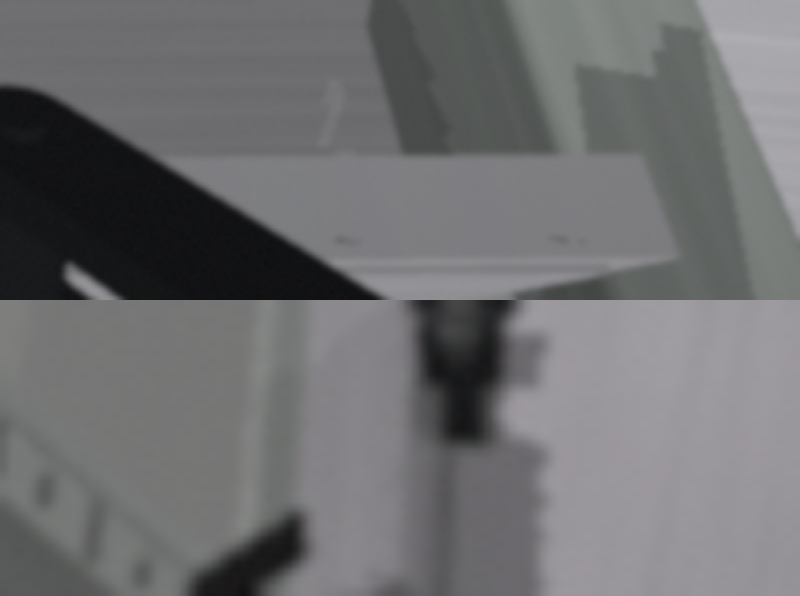

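The window has moved up. The lip's band now spans rows 377–413 in the wrist view, its +y end is at column 600, and the side view still shows the fin tip at (302.5,217.5). I'll push 20 mm more, then back off for a view of the lip end beside the fin.

>>> drive_tool(targets=[[1, -3, 0, -4, 0], [1, -6, 0, -8, 0], [1, -10, 0, -12, 0], [1, -13, 0, -15, 0], [1, -13, 0, -15, 0]])

```text
clock: 5.55
position: [537.6, -28.1, 148.7]
ee_rot: [-0.06, 0.998, -0.0, -0.005]
contact_force: [-10.5, 1.6, 7.5]
gripper_width: -0.2
grasp_force: 5.3
```

>>> drive_tool(targets=[[1, 5, 0, 0, 0], [1, 20, 0, 0, 0], [1, 40, 0, 0, 0], [1, 45, 0, -25, 0], [1, 45, 0, -55, 0], [1, 45, 0, -65, 0], [1, 45, 0, -65, 0], [1, 45, 0, -65, 0]])

```text
clock: 6.35
position: [496.8, -33.0, 213.3]
ee_rot: [-0.06, 0.998, 0.0, -0.001]
contact_force: [0.5, -0.9, -0.2]
gripper_width: -0.0
grasp_force: 0.0
```

Run:
```python
from h import *
np.set_printoptions(precision=1,suppress=True)
s=arm.read_state(); w=arm.get_image("wrist");cv2.imwrite("pics/w3.png",w);np.savez("w3.npz",position=s["position"],ee_rot=s["ee_rot"])
print(s["position"],s["contact_force"])
cv2.imwrite("pics/c3.png",cv2.convertScaleAbs(cv2.resize(w[280:480,370:640],(800,593),interpolation=2),alpha=1.3))
```

```text
[496.8 -33.  213.3] [ 0.5 -0.9 -0.2]
```

View pics/c3.png

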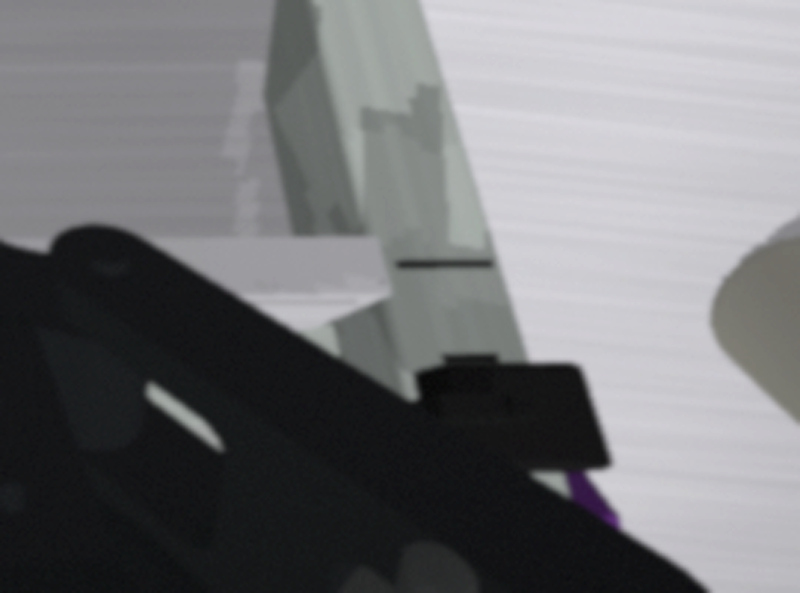

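The crop shows the lip's front face as a band (crop rows 236–295) and the lip_edge +y corner at crop (388,294), wrist pixel (501,379). The clip is partly hidden by the finger at crop (440–605,355–465), so I'll take two clearer views in one composite.

>>> drive_tool(targets=[[1, -5, -5, -10, 0], [1, -20, -12, -20, 0], [1, -35, -20, -25, 0], [1, -40, -20, -25, 0], [1, -40, -20, -25, 0], [1, -40, -20, -25, 0]])

```text
clock: 7.0
position: [538.6, -48.1, 238.5]
ee_rot: [-0.061, 0.998, 0.0, -0.001]
contact_force: [0.4, 0.6, 0.1]
gripper_width: 0.2
grasp_force: 0.0
```

Run:
```python
from h import *
s=arm.read_state(); w=arm.get_image("wrist");cv2.imwrite("pics/w4.png",w);np.savez("w4.npz",position=s["position"],ee_rot=s["ee_rot"]);print(s["position"])
```

```text
[538.59898543 -48.05233436 238.47621902]
```

>>> drive_tool(targets=[[1, -5, 0, -10, 0], [1, -15, 0, -25, 0], [1, -30, 0, -40, 0], [1, -30, 0, -40, 0], [1, -30, 0, -40, 0]])

```text
clock: 7.55
position: [568.8, -44.2, 279.4]
ee_rot: [-0.061, 0.998, 0.0, -0.0]
contact_force: [-0.8, -0.3, 0.5]
gripper_width: -0.4
grasp_force: 0.0
```

Run:
```python
from h import *
s=arm.read_state(); w=arm.get_image("wrist");cv2.imwrite("pics/w5.png",w);np.savez("w5.npz",position=s["position"],ee_rot=s["ee_rot"]);print(s["position"])
b=cv2.imread("pics/w4.png")
cv2.imwrite("pics/c4.png",cv2.convertScaleAbs(np.hstack([cv2.resize(b[260:460,440:573],(399,600),interpolation=2),cv2.resize(w[200:400,440:573],(399,600),interpolation=2)]),alpha=1.5))
```

```text
[568.77435563 -44.24399149 279.35387141]
```

View pics/c4.png

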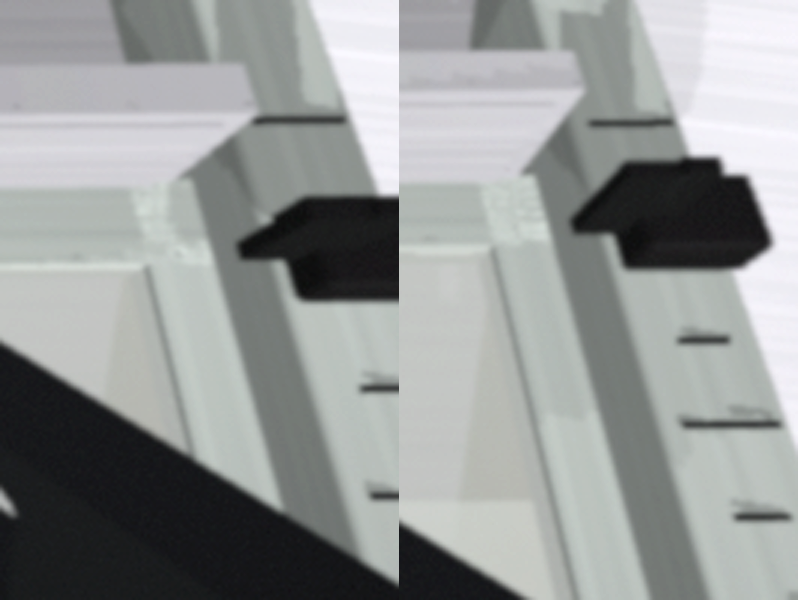

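Both views show it clearly:
- Lip-edge corner: (526,299) and (502.3,230.7).
- Fin tip, front, mid level: (542.3,328.7) and (517.2,255.7).
- Fin tip, back: (519.7,343.7) and (498,275.3).

Run:
```python
from h import *
np.set_printoptions(precision=1,suppress=True)
S={k:np.load(f"w{k}.npz") for k in(3,4,5)}
c=np.array([.993,.118,0]);z=np.array([0,0,1.]);u=.643*c+.766*z;n=.766*c-.643*z;y=np.array([-.118,.993,0])
def m(name,**k):
    X,e=tri(*[ray("wrist",v,S[int(q[1])]) for q,v in k.items()])
    print(name,X,np.array(e),"u,n,y",X@u,X@n,X@y);return X
L=m("lip",v4=(526,299),v5=(502.3,230.7));m("lip3",v3=(501,379),v4=(526,299),v5=(502.3,230.7))
F=m("finF",v4=(542.3,328.7),v5=(517.2,255.7));B=m("finB",v4=(519.7,343.7),v5=(498,275.3))
# single-view: intersect with plane n=const (front of lip n)
n0=L@n
for k,l,f in((4,(526,299),(542.3,328.7)),(5,(502.3,230.7),(517.2,255.7))):
    r=[]
    for p in(l,f):
        o,d=ray("wrist",p,S[k]);r.append((o+d*((n0-o@n)/(d@n)))@u)
    print(k,r[1]-r[0])
# same with plane y for lip3 height est and button
```

```text
lip [542.9  76.5 187.4] [0.2 0.2] u,n,y 495.98986750310155 299.36016990941243 11.940653311467047
lip3 [543.7  77.8 184.9] [0.6 0.4 0.4] u,n,y 494.665232277326 301.66235076799796 13.081352711064692
finF [556.8  86.3 196.3] [0.4 0.4] u,n,y 512.4578306807273 305.0628178909365 19.95282017790972
finB [578.3  87.2 180.5] [0.1 0.1] u,n,y 514.1813008311625 331.6959678925694 18.307873894958597
4 18.319232732821945
5 19.536282396922843
```

The gap to the fin is about 17.5 mm of travel, i.e. 11.3 mm forward at the finger. Going back under the lip for the rest.

>>> drive_tool(targets=[[1, 15, 0, 0, 0], [1, 45, 0, 10, 0], [1, 58, 0, 40, 0], [1, 58, 0, 75, 0], [1, 58, 0, 110, 0], [1, 58, 0, 130, 0], [1, 48, 0, 130, 0], [1, 40, 0, 130, 0], [1, 34, 0, 130, 0], [1, 34, 0, 130, 0]])

```text
clock: 8.6
position: [537.3, -48.3, 150.6]
ee_rot: [-0.061, 0.998, 0.0, 0.002]
contact_force: [-0.1, -0.9, -0.5]
gripper_width: 0.2
grasp_force: 0.0
```

>>> drive_tool(targets=[[1, -2, 0, 0, 0], [1, -5, 0, -1, 0], [1, -8, 0, -5, 0], [1, -10, 0, -8, 0], [1, -12, 0, -10, 0], [1, -13, 0, -11, 0], [1, -13, 0, -11, 0]])

```text
clock: 9.3
position: [547.5, -47.1, 160.6]
ee_rot: [-0.061, 0.998, -0.0, -0.001]
contact_force: [-5.1, 0.9, 0.6]
gripper_width: -0.4
grasp_force: 2.5
```

>>> drive_tool(targets=[[1, -1, 0, -1, 0], [1, -2, 0, -2, 0], [1, -3, 0, -3.5, 0], [1, -3, 0, -3.5, 0]])

```text
clock: 9.7
position: [550.4, -46.7, 164.1]
ee_rot: [-0.061, 0.998, -0.0, -0.001]
contact_force: [-5.4, -0.1, 0.6]
gripper_width: -0.3
grasp_force: 2.6
```

>>> drive_tool(targets=[[1, 5, 0, 0, 0], [1, 20, 0, 0, 0], [1, 35, 0, -20, 0], [1, 35, 0, -55, 0], [1, 30, 0, -90, 0], [1, 0, 0, -115, 0], [1, -15, 0, -115, 0], [1, -18, 0, -115, 0], [1, -18, 0, -115, 0], [1, -18, 0, -115, 0]])

```text
clock: 10.7
position: [568.4, -44.6, 278.2]
ee_rot: [-0.061, 0.998, -0.0, -0.0]
contact_force: [-0.4, -0.2, -0.5]
gripper_width: 0.2
grasp_force: 0.0
```

Run:
```python
from h import *
s=arm.read_state(); w=arm.get_image("wrist");cv2.imwrite("pics/w6.png",w);np.savez("w6.npz",position=s["position"],ee_rot=s["ee_rot"]);print(s["position"])
cv2.imwrite("pics/c6.png",cv2.convertScaleAbs(cv2.resize(w[200:340,440:626],(797,600),interpolation=2),alpha=1.5))
```

```text
[568.43890001 -44.58184696 278.24207839]
```

View pics/c6.png

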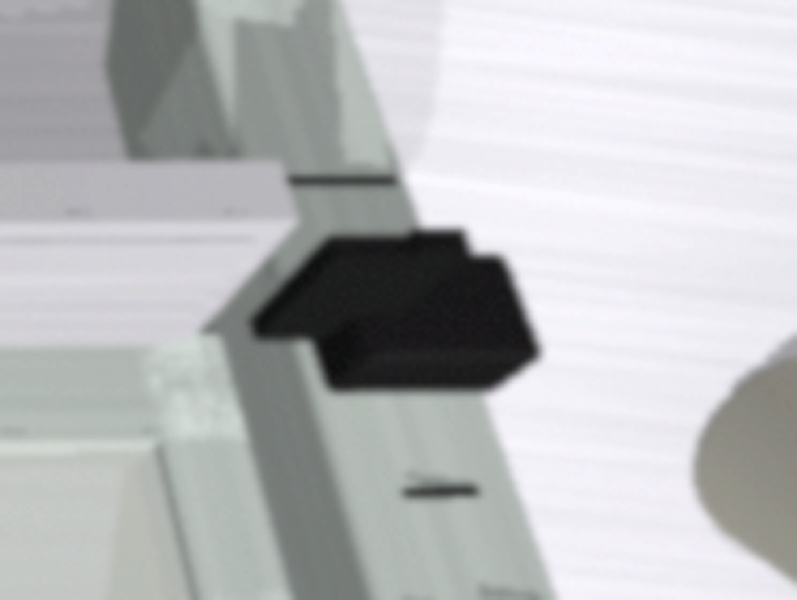

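The lip's upper front corner is at crop (300,219) and the fin's front tip, mid level, at about (335,245), so it is nearly level, 1–4 mm short. I'll take a near in-plane view to settle it numerically.

>>> drive_tool(targets=[[1, 10, -3, 0, 0], [1, 35, -10, 10, 0], [1, 60, -20, 30, 0], [1, 70, -22, 50, 0], [1, 70, -22, 52, 0], [1, 70, -22, 52, 0], [1, 70, -22, 52, 0]])

```text
clock: 11.45
position: [503.4, -74.7, 228.0]
ee_rot: [-0.061, 0.998, -0.0, 0.001]
contact_force: [-1.1, -0.9, 0.3]
gripper_width: -0.4
grasp_force: 0.0
```

Run:
```python
from h import *
s=arm.read_state(); w=arm.get_image("wrist");cv2.imwrite("pics/w7.png",w);np.savez("w7.npz",position=s["position"],ee_rot=s["ee_rot"]);print(s["position"])
g=cv2.cvtColor(w,cv2.COLOR_BGR2GRAY)
print("cols",list(range(500,640,5)))
for r in range(340,436,3):print(r,*[f"{v:3d}" for v in g[r,500:640:5]])
```

```text
[503.42671166 -74.66678462 228.04154181]
cols [500, 505, 510, 515, 520, 525, 530, 535, 540, 545, 550, 555, 560, 565, 570, 575, 580, 585, 590, 595, 600, 605, 610, 615, 620, 625, 630, 635]
340 103 103  81  70  78  80  69  80  88 104 103 106 104 105 127 129 139 160 161 161 162 162 160 160 160 157 155 155
343 100 100  87  70  76  81  70  73  75 103 103  99 104 103 126 129 121 160 161 161 160 159 159 158 159 159 158 158
346 101 102  90  69  70  80  76  70  69 100  97  95 101 103 121 128 118 158 157 158 159 160 160 160 159 158 156 156
349 104 103  87  70  68  80  78  69  68  88  95  95  99 102 105 106 107 156 162 161 160 159 157 156 155 156 156 156
352 101 102  84  71  69  77  80  69  68  84  93  62  65  67  63  62  61 138 156 156 157 158 159 158 158 157 155 153
355 101 101  83  72  69  80  80  71  68  78  94  81  85  87  91  89  90 117 158 158 157 157 155 155 155 155 154 154
358 101 101  83  73  71  75  80  76  69  73  94  95  96 101 103 102 103 105 159 159 159 157 156 155 154 154 154 153
361 102 101  82  77  70  69  80  80  69  69  93  94  95  99 102 103 103 102 155 159 160 159 158 157 1
[... 2098 characters left out ...]
 154
418  15  15  24 105 121 139 136 141 140 112  77  79  78 100 102  74  74  75  74  75  73  72  83 116 137 149 152 151
421  14  16  16  25 110 144 129 143 133 124  78  78  78  89 123 123 123 126 122 125 122 120 129 157 155 154 152 152
424  16  14  15  16  25 123 129 140 134 126  79  78  79  80 121 123 123 126 121 125 122 119 121 156 155 154 153 153
427  15  16  15  16  16  30 114 135 133 124  79  76  78  77 117 124 123 125 121 124 122 120 120 152 153 153 153 153
430  14  16  15  16  14  14  27 112 124 126  86  77  77  77 110 123 122 124 123 123 123 121 119 149 153 151 149 148
433  16  15  15  14  15  16  15  27 113 125  98  77  78  77 101 123 122 122 123 121 124 120 118 137 155 154 153 152
```

Run:
```python
from h import *
np.set_printoptions(precision=1,suppress=True)
S={k:np.load(f"w{k}.npz") for k in(6,7)}
c=np.array([.993,.118,0]);z=np.array([0,0,1.]);u=.643*c+.766*z;n=.766*c-.643*z;y=np.array([-.118,.993,0])
def m(name,a,b):
    X,e=tri(ray("wrist",a,S[6]),ray("wrist",b,S[7]));print(name,X,np.array(e),"u,n,y",X@u,X@n,X@y)
m("lipedge",(510,251),(567,386.7));m("lipunder",(440+283/4.286,200+160/4.286),(563,369))
m("finF low",(517.5,254.8),(568,381.6));m("finF mid",(518.2,257),(568,385));m("finB",(499,276.5),(549.5,401))
g=cv2.imread("pics/w7.png",0)
for q in(540,550,560,564,566,567,568,569,570,574,580):print(q,*g[365:406,q])
g=cv2.imread("pics/w6.png",0);print()
for q in(500,504,508,512,516,520,524):print(q,*g[236:284,q])
```

```text
lipedge [553.5  79.7 195.7] [0.4 0.4] u,n,y 509.4092270637425 302.39486157886824 13.85686165674402
lipunder [546.   78.3 189.4] [0.1 0.1] u,n,y 499.6017446949949 300.58417948340366 13.349370981023878
finF low [560.6  94.  180.9] [1.3 1.3] u,n,y 503.615639003627 318.59609508351065 27.17524274271563
finF mid [561.7  93.5 182.7] [1.6 1.6] u,n,y 505.727607379191 318.19734906490356 26.556932736761027
finB [578.9  87.5 179.4] [0.3 0.3] u,n,y 513.6441779279421 332.8927009323499 18.606520491005305
540 73 74 78 85 100 113 118 119 118 118 118 118 118 119 119 121 123 125 126 126 126 125 127 133 136 132 133 141 145 144 135 115 98 96 101 106 110 114 119 120 120
550 87 86 85 92 106 116 118 119 119 119 119 118 119 119 119 118 118 118 116 113 110 115 124 132 136 132 133 133 119 95 81 76 68 50 38 39 44 51 59 66 74
560 93 94 94 100 110 116 119 118 119 121 124 125 125 126 125 126 126 126 125 126 125 126 128 135 134 121 103 98 102 96 73 40 16 11 10 8 11 14 23 49 75
564 97 97 96 96 97 97 98 100 103 106 109 115 119 122 124 125 125 126 126 126 126 126 127 126 108 68 26 10 8 9 10 10 10 10 10 10 12 16 29 63 
[... 1290 characters left out ...]
 124 116 105 98 96 96 97 96 95 90 80 63 42 23 12 11 12 13 16 18 17 18 20 19 19 23 38 63 83 90 88 85
512 99 100 100 98 86 57 49 74 92 98 99 98 98 96 97 97 96 96 96 95 93 88 74 56 36 19 11 12 12 13 15 19 19 19 19 18 18 16 20 19 19 20 31 56 81 93 99 107
516 96 96 95 94 82 55 47 72 90 97 97 98 99 99 99 100 100 97 85 63 37 21 14 10 11 14 17 19 17 20 20 18 19 19 19 20 18 18 19 18 18 16 14 11 11 10 12 12
520 110 107 101 97 84 56 48 73 91 96 96 97 96 96 96 96 94 89 73 44 22 17 17 16 18 20 18 19 20 18 19 19 20 19 17 19 20 18 17 13 12 9 10 10 10 10 9 11
524 122 116 105 96 83 55 47 72 90 96 96 98 98 98 98 98 98 92 74 45 22 16 16 17 18 19 19 20 20 18 20 18 18 19 19 19 19 17 16 16 14 15 14 12 14 13 14 15
```

The lip end hides the fin's front corner in w7. I'll use the fin's back corner there with the known n difference, as that view is insensitive to n.

Run:
```python
from h import *
S=np.load("w7.npz");S6=np.load("w6.npz")
c=np.array([.993,.118,0]);z=np.array([0,0,1.]);u=.643*c+.766*z;n=.766*c-.643*z
def U(p,n0,S):
    o,d=ray("wrist",p,S);return (o+d*((n0-o@n)/(d@n)))@u
for nl,nb in((300,331),(302,333),(302,330),(300,333)):
    print(nl,nb,"w7",U((550,400.5),nb,S)-U((567,387.3),nl,S),"under",U((567,387.3),nl,S)-U((563,368.8),nl,S),"w6 back",U((499,275.8),nb,S6)-U((510,251),nl,S6),"w6 front(n-28)",U((517.8,257),nb-27,S6)-U((510,251),nl,S6),U((510,251),nl,S6)-U((506,237.3),nl,S6))
```

```text
300 331 w7 3.4247305143411495 under 10.576872769236672 w6 back 3.2752325173944996 w6 front(n-28) 2.325018279267681 10.695568328861214
302 333 w7 3.4889314571026375 under 10.67026620664791 w6 back 3.451757450128298 w6 front(n-28) 2.368800134414357 10.799196316724533
302 330 w7 3.861131935616129 under 10.67026620664791 w6 back 4.897962273594317 w6 front(n-28) 4.014119574261258 10.799196316724533
300 333 w7 3.17659686199886 under 10.576872769236672 w6 back 2.311095968417078 w6 front(n-28) 1.2281386527031373 10.695568328861214
```

The estimates of the gap left run from 1 to 3.5 mm, about 2.3 mm by consensus. One more nudge: 1.5 mm forward past the previous contact end (c = 541.0 → 542.5).

>>> drive_tool(targets=[[1, 0, 0, 15, 0], [1, 0, 0, 40, 0], [1, 0, 0, 60, 0], [1, -10, 0, 63, 0], [1, -25, 0, 63, 0], [1, -36, 0, 63, 0], [1, -43, 0, 63, 0], [1, -46, 0, 63, 0], [1, -46, 0, 63, 0]])

```text
clock: 12.4
position: [548.4, -69.1, 164.0]
ee_rot: [-0.061, 0.998, 0.0, 0.0]
contact_force: [-0.4, 0.3, -0.1]
gripper_width: -0.1
grasp_force: 0.0
```

>>> drive_tool(targets=[[1, -1, 0, 0, 0], [1, -2, 0, 0, 0], [1, -3, 0, 0, 0], [1, -4, 0, 0, 0], [1, -4, 0, 0, 0], [1, -4, 0, 0, 0]])

```text
clock: 13.0
position: [551.9, -68.7, 163.8]
ee_rot: [-0.061, 0.998, 0.0, -0.0]
contact_force: [1.4, -0.1, -0.3]
gripper_width: 0.2
grasp_force: 0.0
```

>>> drive_tool(targets=[[1, -1, 0, 0, 0], [1, -2, 0, -1, 0], [1, -3, 0, -2, 0], [1, -3, 0, -2, 0], [1, -3, 0, -2, 0]])

```text
clock: 13.5
position: [553.8, -68.5, 165.3]
ee_rot: [-0.06, 0.998, 0.0, -0.001]
contact_force: [-3.9, 0.1, -1.4]
gripper_width: -0.2
grasp_force: 1.8
```

>>> drive_tool(targets=[[1, -1, 0, -1, 0], [1, -1, 0, -1, 0]])

```text
clock: 13.7
position: [555.3, -68.3, 166.9]
ee_rot: [-0.061, 0.998, -0.0, -0.001]
contact_force: [-4.5, 0.5, 0.5]
gripper_width: 0.2
grasp_force: 2.5
```

>>> drive_tool(targets=[[1, 5, 0, 0, 0], [1, 20, 0, 0, 0], [1, 35, 5, -20, 0], [1, 35, 15, -55, 0], [1, 30, 22, -90, 0], [1, 0, 22, -111, 0], [1, -13, 22, -111, 0], [1, -16, 22, -111, 0], [1, -16, 22, -111, 0], [1, -16, 22, -111, 0]])

```text
clock: 14.7
position: [568.6, -44.6, 277.4]
ee_rot: [-0.061, 0.998, -0.0, -0.0]
contact_force: [0.1, -0.3, 0.3]
gripper_width: -0.1
grasp_force: 0.0
```

Run:
```python
from h import *
s=arm.read_state(); w=arm.get_image("wrist");cv2.imwrite("pics/w8.png",w);print(s["position"])
S6=np.load("w6.npz");print(S6["position"])
g=w.mean(2).astype(int);h=cv2.imread("pics/w6.png").mean(2).astype(int)
for q in(470,490,500):print(q,"6:",*h[230:262,q],"\n    8:",*g[230:262,q])
for q in(520,530):print(q,"6:",*h[236:262,q],"\n    8:",*g[236:262,q])
c=np.array([.993,.118,0]);z=np.array([0,0,1.]);u=.643*c+.766*z;n=.766*c-.643*z
def U(p,n0,S):
    o,d=ray("wrist",p,S);return (o+d*((n0-o@n)/(d@n)))@u
print("mm per row",U((500,252),302,s)-U((500,251),302,s))
```

```text
[568.60101332 -44.60974669 277.39053647]
[568.43890001 -44.58184696 278.24207839]
470 6: 71 71 71 73 73 76 82 97 114 121 122 122 122 122 122 122 121 122 122 122 125 131 140 143 140 135 134 140 143 142 142 142 
    8: 71 72 74 76 78 80 82 86 90 94 97 105 117 122 122 122 122 122 123 122 122 122 122 122 122 127 136 141 141 137 132 137
490 6: 80 81 81 81 79 78 84 100 116 121 123 123 123 123 123 123 123 123 122 122 124 131 140 143 140 134 136 141 143 143 142 142 
    8: 81 82 81 80 79 76 73 71 69 70 75 93 113 122 123 122 123 122 122 123 123 123 123 122 123 128 136 142 141 137 134 139
500 6: 96 96 96 96 96 97 101 110 119 123 123 123 123 123 123 123 123 123 123 124 126 134 141 143 143 142 141 142 142 140 135 123 
    8: 96 97 97 96 96 97 96 96 96 96 97 106 118 123 123 124 123 123 123 123 123 123 124 123 124 130 139 143 142 138 135 139
520 6: 109 107 101 96 84 56 47 73 90 96 96 96 96 95 96 95 94 89 73 44 22 17 17 16 19 20 
    8: 107 103 99 96 84 56 48 72 90 95 96 96 96 95 95 96 95 94 83 53 25 17 16 17 18 19
530 6: 112 111 107 99 85 57 49 73 90 96 97 96 97 97 96 97 96 90 73 44 22 16 17 16 18 19 
    8: 112 113 111 101 85 55 48 73 91 96 97 97 97 97 97 96 96 92 78 50 24 16 16 17 18 19
mm per row 0.7669913791201566
```

Run:
```python
from h import *
S={k:np.load(f"w{k}.npz") for k in(3,4,5,6,7)}
c=np.array([.993,.118,0]);z=np.array([0,0,1.]);u=.643*c+.766*z;n=.766*c-.643*z
def line(k,p):
    o,d=ray("wrist",p,S[k]);return [d@n,-(d@u)],(o@u)*(d@n)-(o@n)*(d@u)
def X(name,*v):
    A,b=zip(*[line(*q) for q in v]);r=np.linalg.lstsq(np.array(A),np.array(b),rcond=None)[0];print(name,"u,n",r.round(2))
X("lip low",(6,(500,236.8)),(7,(550,368.8)))
X("lip up",(6,(500,251)),(7,(550,387.4)))
X("fin low front",(6,(525,254.7)),(7,(577,381.7)))
X("fin back tip",(6,(499,275.8)),(7,(550,400.5)))
X("fin up back",(6,(508,278.3)),(7,(564,404)))
```

```text
lip low u,n [499.7  299.73]
lip up u,n [510.15 300.85]
fin low front u,n [504.23 316.44]
fin back tip u,n [513.53 331.75]
fin up back u,n [515.67 331.45]
```

By line fits, the fin's mid level is u = 513.6 and the lip is now at about 513.4–514.9, so it is level within about 1 mm. Now to the fan button at (464,356,71).

>>> drive_tool(targets=[[1, 15, 0, 0, 0], [1, 45, 5, 0, 0], [1, 75, 25, 0, 0], [1, 90, 60, 0, 0], [1, 90, 100, 0, 0], [1, 90, 140, 0, 0], [1, 90, 180, 0, 0], [1, 90, 220, 0, 0], [1, 90, 260, 0, 0], [1, 90, 300, 0, 0], [1, 90, 335, 0, 0], [1, 90, 350, 0, 0]])

```text
clock: 15.95
position: [436.7, 294.2, 277.5]
ee_rot: [-0.062, 0.998, 0.0, 0.0]
contact_force: [-0.1, -0.6, 0.5]
gripper_width: 0.1
grasp_force: 0.0
```

>>> drive_tool(targets=[[1, 0, 15, 0, 0], [1, 0, 40, 20, 0], [1, 0, 56, 50, 0], [1, 0, 60, 60, 0], [1, 0, 60, 60, 0], [1, 0, 60, 60, 0]])

```text
clock: 16.55
position: [430.8, 351.1, 218.9]
ee_rot: [-0.06, 0.998, 0.0, 0.001]
contact_force: [0.1, 0.5, 0.3]
gripper_width: 0.1
grasp_force: 0.0
```

Run:
```python
from h import *
np.set_printoptions(precision=1,suppress=True)
s=arm.read_state(); w=arm.get_image("wrist");cv2.imwrite("pics/w9.png",w);print(s["clock"],s["position"])
Q=R.from_quat(s["ee_rot"]).as_matrix();X=np.array([464.2,355.6,70.7])
p=arm.camera_params("wrist");T=p["tool_from_camera"];f=240/np.tan(np.radians(p["fov_y"]/2))
q=np.linalg.inv(T)@np.r_[Q.T@(X-s["position"]),1];e=np.array([p["cx"]+f*q[0]/q[2],p["cy"]+f*q[1]/q[2]])
print("predicted",e,"depth",q[2],"expected r",17*f/q[2])
g=cv2.medianBlur(cv2.cvtColor(w,cv2.COLOR_BGR2GRAY),5);r0=17*f/q[2]
c=cv2.HoughCircles(g,cv2.HOUGH_GRADIENT,1,30,param1=80,param2=15,minRadius=int(r0*.8),maxRadius=int(r0*1.25))
for a in c[0][:8]:
  print(a,plane("wrist",a[:2],70.7,s),w[int(min(a[1],479)),int(min(a[0],639))])
```

```text
16.55 [430.8 351.1 218.9]
predicted [322.9 260.4] depth 313.3084151733 expected r 19.432716349701536
[479.5 315.5  23.4] [501.2 506.2  70.7] [155 152 152]
[324.5 263.5  17.7] [467.  357.4  70.7] [157 153 154]
[93.5 55.5 23.4] [325.  170.3  70.7] [26 25 26]
[568.5 407.5  16.6] [594.8 625.   70.7] [98 96 96]
[620.5 419.5  17.7] [603.5 684.   70.7] [98 95 96]
[387.5  37.5  21.2] [287.7 380.5  70.7] [153 149 149]
```

The wrist circle at (324,263) agrees with the prediction, putting the button at (466,357). Moving above it, then pressing.

>>> drive_tool(targets=[[1, -10, 0, 10, 0], [1, -25, 1, 40, 0], [1, -35, 1, 80, 0], [1, -35, 1, 110, 0], [1, -35, 1, 128, 0], [1, -35, 1, 135, 0], [1, -35, 1, 135, 0], [1, -35, 1, 135, 0]])

```text
clock: 17.4
position: [465.7, 357.4, 84.0]
ee_rot: [-0.061, 0.998, 0.001, 0.001]
contact_force: [0.1, 0.9, 0.5]
gripper_width: 0.1
grasp_force: 0.0
```

>>> drive_tool(targets=[[1, 0, 0, 2, 0], [1, 0, 0, 4, 0], [1, 0, 0, 6, 0], [1, 0, 0, 8, 0], [1, 0, 0, 10, 0], [1, 0, 0, 12, 0], [1, 0, 0, 12, 0]])

```text
clock: 18.1
position: [464.9, 357.1, 71.2]
ee_rot: [-0.061, 0.998, 0.0, 0.0]
contact_force: [-1.7, -0.1, 4.3]
gripper_width: 0.1
grasp_force: 2.4
```

>>> drive_tool(targets=[[1, 0, 0, 1, 0], [1, 0, 0, 2, 0], [1, 0, 0, 3, 0], [1, 0, 0, 4, 0], [1, 0, 0, 4, 0], [1, 0, 0, 4, 0]])

```text
clock: 18.7
position: [465.0, 357.2, 70.8]
ee_rot: [-0.061, 0.998, 0.0, 0.001]
contact_force: [-8.5, -3.4, 22.6]
gripper_width: -0.1
grasp_force: 11.0
```

The button is fully down, at 22 N against its stop. Releasing.

>>> drive_tool(targets=[[1, 0, 0, -4, 0], [1, 0, 0, -15, 0], [1, 0, 0, -45, 0], [1, 0, 0, -80, 0], [1, 0, 0, -100, 0], [1, 0, 0, -100, 0], [1, 0, 0, -100, 0]])

```text
clock: 19.4
position: [464.4, 356.6, 166.5]
ee_rot: [-0.06, 0.998, 0.0, -0.0]
contact_force: [-0.1, 0.4, -0.8]
gripper_width: -0.0
grasp_force: 0.0
```

Run:
```python
from h import *
s=arm.read_state();print(s["clock"],s["position"],s["contact_force"])
a=cv2.imread("pics/top0.png").astype(int);b=arm.get_image("top").astype(int)
for n,(x,y) in dict(jar=(289,323),tape=(397,322),cup=(207,345),brush=(468,329),amber=(472,203),white=(210,204)).items():
    print(n,abs(a-b)[y-12:y+12,x-12:x+12].mean().round(1))
print(arm.job_done())
```

```text
19.4 [464.39419088 356.57494068 166.45198699] [-0.05686666  0.41360827 -0.76589891]
jar 0.8
tape 0.7
cup 15.4
brush 9.4
amber 0.9
white 0.7
the job is handed in; nothing more can be done
None
```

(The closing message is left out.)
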